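# Put the bench gearbox into third gear

## Task

Put the gearbox on the bench into third gear: starting from wherever the red-knobbed lever stands in the left-hand lane of its H-shaped gate, push it with the fingertips to the neutral crossway, across to the right, then forward (away from the robot) fully home into the far right slot, and move the fingers clear. Only push the lever, do not pinch or grip its knob, and leave the flat tin, chisel and two metal offcuts lying round the gearbox where they are.

Things in the scene. Friction and masses are not known exactly. Their poses are not given: they have to be found in the camera images.
- gearbox: Green gearbox fixed to the bench, foot 190 (along x) x 176 x 12 mm, case 160 x 150 mm, aluminium top plate 88 mm above the bench with an H-shaped gate. Origin: centre of its underside; x points forward, away from the robot (turned by up to 0.35 rad), y to the left. A 20 mm thick output shaft sticks out of its right side to y = -117 mm.
- gate (a point): Middle of the H gate, on the plate's upper face, axes as the gearbox. Two lanes along x, at y = +17 and -17 mm, 18 mm wide, 65 mm long, joined through the middle by the neutral crossway, 22 mm wide, with rounded corners. Slots: first far left, second near left, third far right, fourth near right, marked by 1 to 4 brass studs. The gate's tongues stop the stick from changing lane elsewhere.
- knob (a point): Centre of the lever's red knob, 155 mm along the lever from its pivot, which is 10 mm above the bench under the gate: 165 mm above the bench upright, 5 to 10 mm lower tilted. Knob 29 x 29 x 40 mm (34 x 34 mm over its black pads), turning with the lever; top 25 mm above this point. It travels 44 mm forward or back, 37 mm left or right of upright. The stick below is 12 mm thick.
- gear_across (a joint): Sideways tilt of the lever, rad: 0 upright, positive to the right (-y of the gearbox). Range -0.24 to 0.24 (hard stops); about -0.22 in the left lane, +0.22 in the right lane. Moves freely only where gear_forward is within about 0.06 of 0. Stiff hinge: about 2 N at the knob moves it, it stays where it is left, no spring.
- gear_forward (a joint): Fore-and-aft tilt of the lever, rad: 0 is neutral, positive forward (+x of the gearbox, away from the robot). Range -0.29 to 0.29 (hard stops, fully home). Same stiffness: about 2 N at the knob, stays where left. Starts anywhere from second (-0.28) through neutral to first (+0.28).
- pad_near: Black pad 24 x 34 mm, 3 mm thick, on the knob's face towards the robot (-x); origin at its centre. Pushing it drives the lever forward.
- pad_far: The same pad on the knob's face away from the robot (+x).
- pad_left: The same pad on the knob's left face (+y). Pushing it drives the lever to the right.
- pad_right: The same pad on the knob's right face (-y).
- screw_tin: Loose flat metal tin with rounded corners and a teal top, 63 x 105 x 26 mm, origin at its underside's centre. To be left alone.
- chisel: Loose chisel with green handle, 26 x 188 x 26 mm, long along its y, origin at its underside's centre. To be left alone.
- sheet_offcut: Loose slightly curved brown sheet-metal offcut, 46 x 38 x 6 mm, origin at its underside's centre. To be left alone.
- angle_offcut: Loose rusty angle-iron offcut, 20 x 50 x 20 mm, origin at its underside's centre. To be left alone.

How it is judged:
By the outcome, as a careful person would: the job done as asked, in the order asked, and still so for the second after the job is handed in, with the robot touching nothing.
It also fails if it takes over 67 s, if anything falls off the work surface, if the arm or the gripper's body presses on something with over 40 N, if the wrist force passes 120 N, or if a joint passes its speed limit or range.

## Robot

A 6-joint arm with a two-finger parallel gripper is mounted at the origin on a cart in front of the work surface, level with it; the furniture and walls round the work are solid. World frame = base frame: x ahead of the robot, y to its left, z up, the work surface at z = 0. Lengths are in m, angles in rad, forces in N, time in s.
With the tool pointing down it reaches from about 0.35 to 0.875 m from the base axis. Payload 15.5 kg.
Tool frame: the origin (TCP) lies at the very end of the fingers, on their centre line; the grasp point (between the pads) lies 19 mm behind it (r.grip_depth is the distance from the TCP to the grasp point, in m); z points along the fingers, x is the direction in which the jaws open and shut, and the axes are right-handed (so a half turn about z gives the same grasp; the last joint's range is limited). The gripper opens to 85 mm and grips with 20 to 120 N. Pads are 22 mm wide; open, the fingers measure 114 mm over their backs; the gripper's body (76 mm by 85 mm) begins 54 mm behind the grasp point. The pads swing forward as they close: fully open they stand 13 mm farther back than shut.
Start: joints at [-1.268, 0.494, 1.345, -0, 1.302, -0.096], TCP at [0.243, -0.576, 0.231] pointing down, gripper open.
Joint ranges: [-2.91, 2.91], [-0.82, 2.16], [0.22, 2.67], [-1.22, 4.37], [0.12, 2.79], [-3.08, 3.08]. Speed limits (rad/s): [1.89, 1.89, 2.57, 3.01, 3.01, 3.01].

## Interface

Orientations are given as a unit quaternion [x, y, z, w].
In Python, from rig import r gives the robot as it stands.
- The arm moves only by the shell command python3 -m pendant 'ROWS' [FORCE]. ROWS is JSON, a list of rows, each a list of 7 numbers: the opening, from -1 (shut) to 1 (fully open), so that 0 is half open, then the shift along the tool's x, y, z in cm, then the turn, a rotation vector about the tool's x, y, z in degrees. In form: [[gripper, dx, dy, dz, rx, ry, rz], ...]. A call has 1 to 12 rows; each row shifts and turns the commanded pose from where the row before left it, along the tool's axes as they then stand; what a row does not reach is not made up. A row lasts 1/12 s, in which the tool goes at most 41.7 mm and 7.16 degrees, less where a joint would pass 70% of its speed; a pose out of reach is approached as far as the arm can. A call with a gripper value outside its range is refused whole. The fingers move at their own pace and stop on an object; FORCE is the grip in N (left out, the last holds). Time passes only in rows, so rows that do not move let the fingers close. It gives the time, the measured TCP pose, the force and the opening at its end, in the units of the state.
- r.get_obs(): the state, without advancing time (a new reading comes with each control period).
- r.capture(name): name is "scene" or "side" or "wrist"; returns a dict with "color" (400x640x3 uint8, red, green, blue), "fx", "fy", "cx", "cy" (pixels), "k1" (the pictures are not rectified: a ray, as slopes to the right and down, at radius r is drawn at 1 + k1 r^2 times it, then the intrinsics apply), "view" (4x4, takes a point from world to camera coordinates); the wrist camera has in their place "T_tool_cam" (4x4, takes a point from camera to tool coordinates, whose origin is the TCP and whose axes are the tool frame's). Camera axes: x right, y down, z forward; pixel columns grow to the right and rows downward; lengths in m; the calibration is good to about 2 mm. A picture is of the moment at which its call begins: read the wrist's pose just before it. There is no depth.
- r.finish_job(): hands the job in, once; it reports no verdict.
Trained networks look in a picture, given as the dict that the camera call returned (one of the last four; its "shot" number tells which), for a name from the list of things; names that differ only in an ending like _2 or _b are one class to them, and where a whole thing is asked for, a point or a joint stands for the part that bears it (a point fixed in the world has none). Each returns a list of dicts, best first, with "confidence" (0 to 1); they miss things now and then, are a little off and sometimes report something else, mostly with a low value. They report only what shows in the picture. A call takes as long as a camera call.
- r.find_in(query, picture): "xyz" ([x, y, z] in m, in world coordinates, good to about 4 mm: the middle of the surface that is visible of it).
The state is a dict: "time_s": time; "joint_pos": joint angles; "qvel": joint speeds; "joint_efforts": joint torques, N m; "ee_pos": TCP position; "tool_rot": TCP orientation; "wrist_force": force on the tool from outside, world axes, zero at the start; "torque": the same for the moment, N m; "gripper_width": opening from 0.0 (shut) to 1.0 (fully open).
Only numpy, scipy, OpenCV 4.12 (cv2) and the standard library are available. Lean on these libraries where they do the work, as an engineer would, in place of code of your own. Each camera call takes 0.05 s, during which the arm holds its last target. There are 200 camera calls.

## Working session

There is one attempt and no reset: what is moved stays moved. The work goes in short steps, Python scripts to look and compute and a shell command to move; the robot and the scene stay as the last step left them, time stands still between calls to the robot, and variables do not carry over. Pictures are saved under pics/ and viewed, about 8 in all and at most 12, crops included, and the job is handed in when it is done.

```bash
mkdir -p pics; ls; cat > h.py <<'E'
from rig import r
import numpy as np, cv2
from scipy.spatial.transform import Rotation as R
def save(p,n): cv2.imwrite('pics/'+n,p['color'][:,:,::-1])
def proj(p,X):
    c=(np.asarray(p['view'])@np.r_[X,1])[:3]; u=c[:2]/c[2]; u=u*(1+p['k1']*(u@u))
    return np.array([p['fx']*u[0]+p['cx'],p['fy']*u[1]+p['cy']])
E
python3 - <<'E'
from h import *
np.set_printoptions(precision=3,suppress=True)
o=r.get_obs(); print(o['ee_pos'],o['tool_rot'],o['gripper_width'],R.from_quat(o['tool_rot']).as_matrix())
ims=[]
for n in ('scene','side'):
    p=r.capture(n); ims.append(p)
    for q in ('gearbox','gate','knob','pad_near','pad_left','pad_right','pad_far','screw_tin','chisel'):
        try:
            for d in r.find_in(q,p)[:1]: print(n,q,np.array(d['xyz']),round(d['confidence'],2),proj(p,d['xyz']))
        except Exception as e: print(n,q,e)
cv2.imwrite('pics/a.png',cv2.resize(np.vstack([i['color'] for i in ims])[:,:,::-1],(480,600)))
save(ims[0],'scene0.png');save(ims[1],'side0.png')
E
```

```text
pics
[ 0.243 -0.576  0.231] [ 0.833 -0.553 -0.    -0.   ] 1.0036059052273847 [[ 0.388 -0.922 -0.   ]
 [-0.922 -0.388  0.001]
 [-0.001 -0.    -1.   ]]
scene gearbox [ 0.44  -0.257  0.08 ] 0.68 [317.506 234.051]
scene gate [ 0.446 -0.254  0.078] 0.73 [314.744 233.45 ]
scene knob [ 0.492 -0.248  0.167] 0.97 [300.359 184.873]
scene pad_near [ 0.488 -0.248  0.167] 0.56 [301.569 186.223]
scene screw_tin [ 0.476 -0.164  0.025] 0.67 [266.711 256.712]
scene chisel [ 0.43  -0.437  0.02 ] 0.57 [396.428 227.185]
side gearbox [ 0.485 -0.331  0.079] 0.81 [327.619 240.931]
side gate [ 0.48  -0.328  0.085] 0.64 [325.221 237.672]
side knob [ 0.497 -0.264  0.163] 0.55 [330.671 182.242]
side pad_near [ 0.488 -0.258  0.165] 0.5 [325.356 179.852]
side pad_left [ 0.506 -0.264  0.164] 0.15 [335.386 181.483]
side pad_right [ 0.501 -0.263  0.166] 0.77 [332.776 180.43 ]
side pad_far [ 0.502 -0.264  0.16 ] 0.33 [333.539 183.4  ]
side screw_tin [ 0.485 -0.115  0.023] 0.81 [317.507 190.8  ]
side chisel [ 0.442 -0.452  0.019] 0.82 [310.465 316.411]
```

View pics/scene0.png

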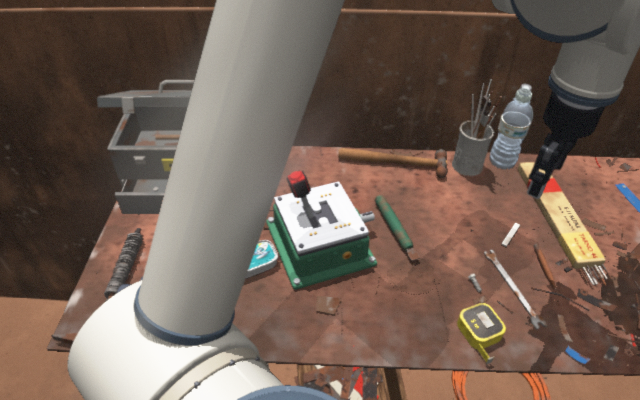

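View pics/side0.png

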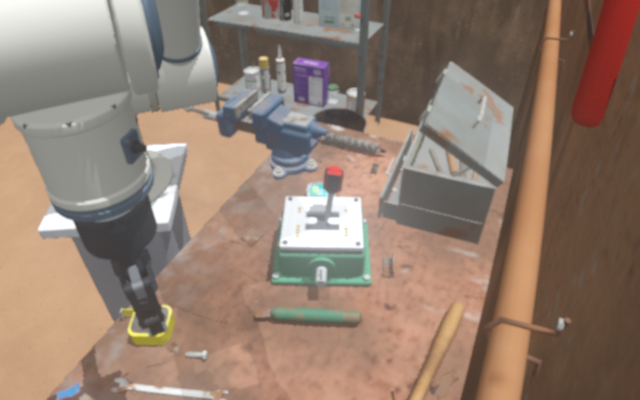

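The scene picture shows the gearbox with its plate around (320,215) and the knob at (299,183), leaning far and to the left. In the side picture the plate is at (322,222) and the knob at (334,178). Next I'll rectify both views onto the plate plane (z = 88 mm) to get its pose.

```bash
python3 - <<'E'
from h import *
out=[]
x=np.arange(.34,.60,.0005); y=np.arange(-.17,-.41,-.0005)  # rows: x far on top; cols: y left->right
X,Y=np.meshgrid(x[::-1],y,indexing='ij')
for n in ('scene','side'):
    p=r.capture(n); V=np.asarray(p['view'])
    P=np.stack([X,Y,0*X+.088,0*X+1],-1)@V[:3].T
    u=P[...,:2]/P[...,2:]; u=u*(1+p['k1']*(u**2).sum(-1,keepdims=True))
    m=cv2.remap(p['color'],(p['fx']*u[...,0]+p['cx']).astype('f'),(p['fy']*u[...,1]+p['cy']).astype('f'),cv2.INTER_LINEAR)
    out.append(m)
    hsv=cv2.cvtColor(m,cv2.COLOR_RGB2HSV); k=((hsv[...,1]<60)&(hsv[...,2]>120)).astype('u1')
    k=cv2.morphologyEx(k,cv2.MORPH_OPEN,np.ones((9,9)))
    c=max(cv2.findContours(k,0,2)[0],key=cv2.contourArea); (a,b),s,ang=cv2.minAreaRect(c)
    cv2.drawContours(m,[cv2.boxPoints(((a,b),s,ang)).astype(int)],0,(255,0,0),1)
    print(n,'centre',x[::-1][0]-b*.0005,y[0]-a*.0005,'size mm',s[0]/2,s[1]/2,'ang',ang)
cv2.imwrite('pics/rect.png',cv2.resize(np.hstack(out),None,fx=.8,fy=.8)[:,:,::-1])
E
```

```text
scene centre 0.4779591369628909 -0.2943004684448242 size mm 171.57716369628906 156.407958984375 ang 6.857072353363037
side centre 0.45547300720214867 -0.2688723068237305 size mm 202.11500549316406 245.8423614501953 ang 8.62518310546875
```

View pics/rect.png

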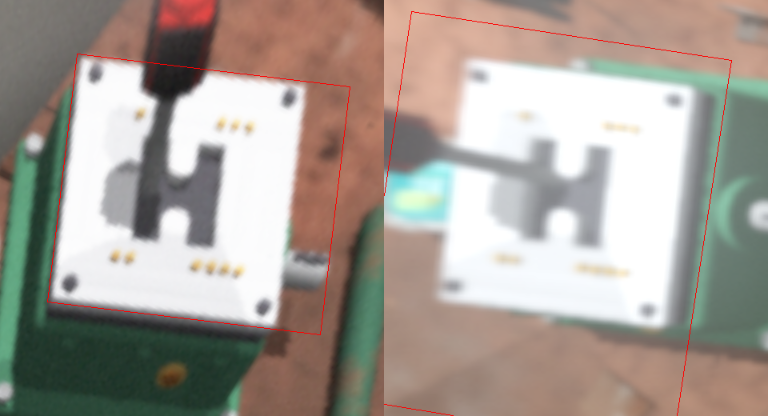

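The plate's four corner screws agree in both rectified views. They put the gate at (0.480, -0.282) with yaw about -0.126 rad. Now I'll fit the lever tilt.

```bash
cat >> h.py <<'E'
G=np.array([.480,-.282,.088]); YAW=-.126
RG=R.from_euler('z',YAW)
def lever(f,a): # box of knob, world. f about +y (fwd), a positive right = rot about +x
    return RG*R.from_euler('x',a)*R.from_euler('y',f)
PIV=np.array([G[0],G[1],.010])
def knob(f,a,off=(0,0,0)): return PIV+lever(f,a).apply(np.array([0,0,.155])+np.array(off))
def tog(X): return RG.inv().apply(np.asarray(X)-[G[0],G[1],0])
def red(p):
    h=cv2.cvtColor(p['color'],cv2.COLOR_RGB2HSV); k=(((h[...,0]<6)|(h[...,0]>174))&(h[...,1]>190)&(h[...,2]>70)).astype('u1')
    n,l,s,c=cv2.connectedComponentsWithStats(k); return k,n,l,s,c
E
python3 - <<'E'
from h import *
from scipy.optimize import least_squares
ims=[];ps=[];cs=[]
for n in ('scene','side'):
    p=r.capture(n); k,N,l,s,c=red(p)
    e=proj(p,[.5,-.26,.165]); j=[i for i in range(1,N) if s[i,4]>30 and np.linalg.norm(c[i]-e)<40]
    print(n,e,[(s[i],c[i]) for i in j]); ps.append(p)
    cs.append(c[max(j,key=lambda i:s[i,4])])
# red centroid taken at ~12 mm above the knob point
f=lambda v:np.r_[proj(ps[0],knob(*v,(0,0,.012)))-cs[0],proj(ps[1],knob(*v,(0,0,.012)))-cs[1]]
s=least_squares(f,[.1,-.2]); print('fwd,across',s.x,'res px',s.fun, tog(knob(*s.x)))
for p in ps:
    im=p['color'][:,:,::-1].copy(); e=proj(p,[.5,-.26,.15]).astype(int)
    c=cv2.resize(im[e[1]-40:e[1]+40,e[0]-32:e[0]+32],None,fx=6,fy=6,interpolation=cv2.INTER_CUBIC)
    for o in [(a*.0145,b*.0145,z) for a in(-1,1) for b in(-1,1) for z in(-.015,.025)]:
        q=(proj(p,knob(*s.x,o))-e+[32,40]+.5)*6; cv2.circle(c,tuple(q.astype(int)),3,(255,255,0),-1)
    ims.append(c)
cv2.imwrite('pics/knob.png',np.hstack(ims))
E
```

```text
scene [304.34223355 181.0595839 ] []Traceback (most recent call last):
  File "<stdin>", line 8, in <module>
ValueError: max() iterable argument is empty
```

```bash
sed -i 's/>190)&(h\[...,2\]>70)/>150)\&(h[...,2]>60)/; s/<6)|/<8)|/; s/>174)/>168)/' h.py
cat > fit.py <<'E'
from h import *
import sys
from scipy.optimize import least_squares
ims=[];ps=[];cs=[]
for n in ('scene','side'):
    p=r.capture(n); k,N,l,s,c=red(p)
    e=proj(p,[.49,-.27,.170]); j=[i for i in range(1,N) if s[i,4]>30 and np.linalg.norm(c[i]-e)<40]
    print(n,e,[(s[i],c[i]) for i in j]); ps.append(p)
    cs.append(c[max(j,key=lambda i:s[i,4])] if j else e)
f=lambda v:np.r_[proj(ps[0],knob(*v,(0,0,.012)))-cs[0],proj(ps[1],knob(*v,(0,0,.012)))-cs[1]]
s=least_squares(f,[.1,-.2]); print('fwd,across',s.x,'res px',s.fun, tog(knob(*s.x)))
for p in ps:
    im=p['color'][:,:,::-1].copy(); e=proj(p,[.49,-.27,.15]).astype(int)
    c=cv2.resize(im[e[1]-40:e[1]+40,e[0]-32:e[0]+32],None,fx=6,fy=6,interpolation=cv2.INTER_CUBIC)
    for o in [(a*.0145,b*.0145,z) for a in(-1,1) for b in(-1,1) for z in(-.015,.025)]:
        q=(proj(p,knob(*s.x,o))-e+[32,40]+.5)*6; cv2.circle(c,tuple(q.astype(int)),3,(255,255,0),-1)
    ims.append(c)
cv2.imwrite('pics/'+sys.argv[1],np.hstack(ims))
E
python3 fit.py knob.png
```

```text
scene [311.58920618 180.61252109] [(array([291, 172,  14,  11, 106], dtype=int32), array([296.99056604, 176.58490566]))]
side [327.31572947 181.50581018] []
fwd,across [ 0.08761795 -0.18455147] res px [ 4.52384419  2.60788512  3.55522293 -7.26651788] [0.01356341 0.02833427 0.16178341]
```

View pics/knob.png

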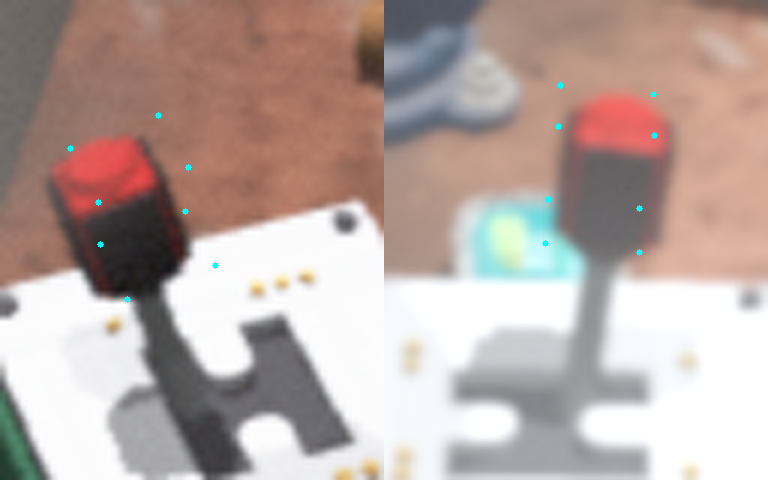

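The crop shows the knob cap at (105,176) in the scene half and (617,122) in the side half. The side picture is too hazy for the red filter, so I'll fit from these hand-read pixels.

```bash
python3 - <<'E'
from h import *
from scipy.optimize import least_squares
ps=[r.capture('scene'),r.capture('side')]
e=[proj(p,[.49,-.27,.15]).astype(int) for p in ps]
obs=[(0,(105,176),.023),(0,(140,282),-.015),(1,(617-384,122),.023),(1,(610-384,250),-.015)]
f=lambda v:np.concatenate([proj(ps[i],knob(*v,(0,0,z)))-(e[i]-[32,40]+np.array(q)/6-.5) for i,q,z in obs])
s=least_squares(f,[.1,-.2]); print(s.x,s.fun.round(1),tog(knob(*s.x)).round(4))
o=r.get_obs(); t=R.from_quat(o['tool_rot'])
print('tcp gearbox frame',tog(o['ee_pos']).round(4), 'tool heading in gb',np.degrees(np.arctan2(*tog(np.array(G)*[1,1,0]+t.as_matrix()[:,0])[[1,0]])))
E
```

```text
[ 0.10124234 -0.21920077] [ 0.7 -1.6  0.2 -4.1 -0.5 -2.2 -1.7 -5.1] [0.0157 0.0335 0.1605]
tcp gearbox frame [-0.1985 -0.3214  0.2313] tool heading in gb -59.93139840491085
```

```bash
cat > st.py <<'E'
from h import *
o=r.get_obs(); t=R.from_quat(o['tool_rot']); a=RG.inv().as_matrix()@t.as_matrix()
print('t',round(o['time_s'],2),'gb mm',(tog(o['ee_pos'])*1e3).round(1),'head',np.degrees(np.arctan2(a[1,0],a[0,0])).round(1),'F gb',RG.inv().apply(o['wrist_force']).round(1),'w',round(o['gripper_width'],2))
E
python3 -m pendant '[[-1,0,0,-0.5,0,0,6],[-1,0,0,-0.5,0,0,6],[-1,0,0,-0.5,0,0,6],[-1,0,0,-0.5,0,0,6],[-1,0,0,-0.5,0,0,6],[-1,0,0,0,0,0,0]]' 20 && python3 st.py && python3 -m pendant '[[-1,-2.95,-2.23,0,0,0,0],[-1,-2.95,-2.23,0,0,0,0],[-1,-2.95,-2.23,0,0,0,0],[-1,-2.95,-2.23,0,0,0,0],[-1,-2.95,-2.23,0,0,0,0],[-1,-2.95,-2.23,0,0,0,0],[-1,-2.95,-2.23,0,0,0,0],[-1,-2.95,-2.23,0,0,0,0],[-1,-2.95,-2.23,0,0,0,0],[-1,-2.95,-2.23,0,0,0,0],[-1,-2.95,-2.23,0,0,0,0],[-1,-2.95,-2.23,0,0,0,0]]' && python3 st.py
```

```text
time_s: 1.85
ee_pos: [0.2428, -0.5764, 0.2572]
tool_rot: [-0.66, 0.752, -0.001, -0.0]
wrist_force: [-0.9, -0.4, -1.1]
gripper_width: 0.144
t 1.85 gb mm [-198.3 -321.8  257.2] head -90.2 F gb [-0.9 -0.5 -1.1] w 0.14
time_s: 2.85
ee_pos: [0.5533, -0.2564, 0.2561]
tool_rot: [-0.663, 0.748, 0.0, -0.0]
wrist_force: [0.5, -0.8, -0.4]
gripper_width: 0.0
t 2.85 gb mm [ 69.5  34.6 256.1] head -89.7 F gb [ 0.6 -0.8 -0.4] w 0.0
```

```bash
python3 -m pendant '[[-1,0,0,2.7,0,0,0],[-1,0,0,2.7,0,0,0],[-1,0,0,2.7,0,0,0],[-1,0,0,2.7,0,0,0],[-1,0,0,0,0,0,0]]' >/dev/null && python3 st.py && python3 -m pendant '[[-1,0,0.5,0,0,0,0],[-1,0,0.5,0,0,0,0],[-1,0,0.5,0,0,0,0],[-1,0,0.5,0,0,0,0],[-1,0,0.4,0,0,0,0]]' >/dev/null && python3 st.py && python3 -m pendant '[[-1,0,0.4,0,0,0,0],[-1,0,0.4,0,0,0,0],[-1,0,0.4,0,0,0,0],[-1,0,0.4,0,0,0,0],[-1,0,0.2,0,0,0,0],[-1,0,0,0,0,0,0]]' >/dev/null && python3 st.py
python3 - <<'E'
from h import *
cs=[]
for n in ('scene','side'):
    p=r.capture(n); e=proj(p,[G[0],G[1],.14]).astype(int)
    cs.append(cv2.resize(p['color'][e[1]-40:e[1]+40,e[0]-32:e[0]+32,::-1],None,fx=6,fy=6,interpolation=cv2.INTER_CUBIC))
    print(n,[(q,tog(d['xyz']).round(3),round(d['confidence'],2)) for q in('knob',) for d in r.find_in(q,p)[:1]])
cv2.imwrite('pics/b.png',np.hstack(cs))
E
```

```text
t 3.27 gb mm [ 66.2  34.1 143.4] head -89.7 F gb [-0.9  1.  -0.5] w 0.0
t 3.68 gb mm [ 44.7  32.5 149.6] head -89.9 F gb [1.5 1.  1.6] w 0.0
t 4.18 gb mm [ 26.3  32.8 148.3] head -89.9 F gb [ 1.9 -0.4  0.3] w 0.0
scene [('knob', array([-0.01 ,  0.033,  0.168]), 0.75)]
side [('knob', array([-0.004,  0.023,  0.16 ]), 0.58)]
```

View pics/b.png

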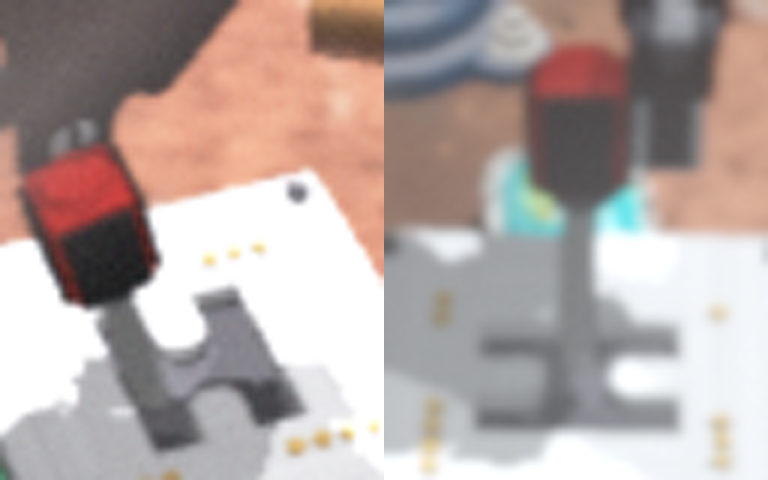

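In the side half the knob stands upright over the middle of the gate (stick at column 575, gate centre at about 578), so the lever is in neutral. Next the fingers go round to its left side and push right.

```bash
python3 -m pendant '[[-1,0,-1.5,0,0,0,0],[-1,0,-1.5,0,0,0,0],[-1,-3,0,0,0,0,0],[-1,-3,0,0,0,0,0],[-1,0,2.8,0,0,0,0],[-1,0,2.8,0,0,0,0],[-1,0,0,0,0,0,0],[-1,0,0,0,0,0,0]]' >/dev/null && python3 st.py
```

```text
t 5.05 gb mm [ -0.6  93.1 148.2] head -89.9 F gb [ 0.9 -0.4 -0.3] w -0.0
```

```bash
python3 -m pendant '[[-1,0.9,0,0,0,0,0],[-1,0.9,0,0,0,0,0],[-1,0.7,0,0,0,0,0],[-1,0.7,0,0,0,0,0],[-1,0.7,0,0,0,0,0],[-1,0.7,0,0,0,0,0],[-1,0.7,0,0,0,0,0],[-1,0.7,0,0,0,0,0],[-1,0.7,0,0,0,0,0],[-1,0.7,0,0,0,0,0],[-1,0.7,0,0,0,0,0]]' >/dev/null && python3 st.py; python3 -m pendant '[[-1,0.4,0,0,0,0,0],[-1,0.4,0,0,0,0,0],[-1,0.1,0,0,0,0,0],[-1,0,0,0,0,0,0]]' >/dev/null && python3 st.py
```

```text
t 5.97 gb mm [  0.7  11.1 148.3] head -89.9 F gb [0.5 1.8 0.9] w -0.0
t 6.3 gb mm [  0.7   2.5 148.2] head -89.9 F gb [ 0.7 -0.1  0. ] w 0.01
```

```bash
python3 -m pendant '[[-1,0.1,0,0,0,0,0],[-1,0.1,0,0,0,0,0],[-1,0,0,0,0,0,0]]' >/dev/null && python3 st.py;  python3 -m pendant '[[-1,0.1,0,0,0,0,0],[-1,0.1,0,0,0,0,0],[-1,0,0,0,0,0,0]]' >/dev/null && python3 st.py
python3 - <<'E'
from h import *
cs=[]
for n in ('scene','side'):
    p=r.capture(n); e=proj(p,[G[0],G[1],.14]).astype(int)
    cs.append(cv2.resize(p['color'][e[1]-40:e[1]+40,e[0]-32:e[0]+32,::-1],None,fx=6,fy=6,interpolation=cv2.INTER_CUBIC))
    print(n,[(q,tog(d['xyz']).round(3),round(d['confidence'],2)) for q in('knob',) for d in r.find_in(q,p)[:1]])
cv2.imwrite('pics/c.png',np.hstack(cs))
E
```

```text
t 6.55 gb mm [  0.7   0.9 148.2] head -89.9 F gb [-0.4  2.   0.4] w 0.0
t 6.8 gb mm [  0.7  -1.3 148.3] head -89.9 F gb [-0.6  1.  -1.1] w 0.0
scene [('knob', array([-0.009, -0.027,  0.165]), 0.85)]
side [('knob', array([-0.001, -0.044,  0.172]), 0.72)]
```

View pics/c.png

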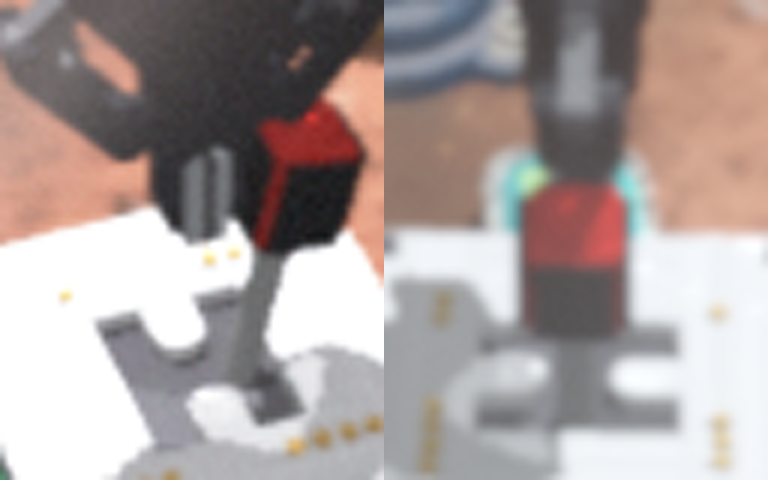

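The knob leans right, and the stick stands in the right lane at neutral, at about (255,370) in the scene half. I'll nudge it on to the stop to be sure.

```bash
for i in 1 2 3; do :; done; python3 -m pendant '[[-1,0.1,0,0,0,0,0],[-1,0.1,0,0,0,0,0],[-1,0,0,0,0,0,0]]' >/dev/null && python3 st.py;  python3 -m pendant '[[-1,0.1,0,0,0,0,0],[-1,0,0,0,0,0,0]]' >/dev/null && python3 st.py
```

```text
t 7.25 gb mm [  0.7  -3.4 148.3] head -89.9 F gb [-0.6  1.  -0. ] w 0.0
t 7.42 gb mm [  0.7  -4.4 148.3] head -89.9 F gb [ 0.   1.5 -0.5] w -0.0
```

```bash
python3 -m pendant '[[-1,0.1,0,0,0,0,0],[-1,0.1,0,0,0,0,0],[-1,0,0,0,0,0,0]]' >/dev/null && python3 st.py;  python3 -m pendant '[[-1,0.1,0,0,0,0,0],[-1,0.1,0,0,0,0,0],[-1,0,0,0,0,0,0]]' >/dev/null && python3 st.py
```

```text
t 7.67 gb mm [  0.8  -6.4 148.3] head -89.9 F gb [ 0.6  0.7 -0.1] w -0.0
t 7.92 gb mm [  0.7  -8.2 148.2] head -89.9 F gb [-0.   3.2 -1. ] w -0.0
```

```bash
python3 -m pendant '[[-1,-1.5,0,0,0,0,0],[-1,-1.5,0,0,0,0,0],[-1,0,3,0,0,0,0],[-1,0,3,0,0,0,0],[-1,2.9,0,0,0,0,0],[-1,2.8,0,0,0,0,0],[-1,0,0,0,0,0,0],[-1,0,0,0,0,0,0]]' >/dev/null && python3 st.py
python3 -m pendant '[[-1,0,-0.8,0,0,0,0],[-1,0,-0.8,0,0,0,0],[-1,0,-0.8,0,0,0,0],[-1,0,-0.6,0,0,0,0],[-1,0,-0.6,0,0,0,0],[-1,0,-0.6,0,0,0,0],[-1,0,-0.6,0,0,0,0],[-1,0,-0.5,0,0,0,0],[-1,0,-0.5,0,0,0,0],[-1,0,0,0,0,0,0]]' >/dev/null && python3 st.py
```

```text
t 8.58 gb mm [-59.1 -35.3 148.5] head -90.0 F gb [-0.3  0.5 -0.9] w -0.0
t 9.42 gb mm [ -0.4 -35.2 148.2] head -89.9 F gb [-1.3  0.1  0.2] w 0.0
```

```bash
python3 -m pendant '[[-1,0,-0.4,0,0,0,0],[-1,0,-0.4,0,0,0,0],[-1,0,-0.2,0,0,0,0],[-1,0,0,0,0,0,0]]' >/dev/null && python3 st.py;  python3 -m pendant '[[-1,0,-0.15,0,0,0,0],[-1,0,-0.15,0,0,0,0],[-1,0,0,0,0,0,0]]' >/dev/null && python3 st.py
python3 - <<'E'
from h import *
cs=[]
for n in ('scene','side'):
    p=r.capture(n); e=proj(p,[G[0],G[1],.14]).astype(int)
    cs.append(cv2.resize(p['color'][e[1]-40:e[1]+40,e[0]-32:e[0]+32,::-1],None,fx=6,fy=6,interpolation=cv2.INTER_CUBIC))
    print(n,[(q,tog(d['xyz']).round(3),round(d['confidence'],2)) for q in('knob',) for d in r.find_in(q,p)[:1]])
cv2.imwrite('pics/d.png',np.hstack(cs))
E
```

```text
t 9.75 gb mm [  9.2 -35.3 148.3] head -89.9 F gb [-1.8 -0.3 -1.2] w 0.0
t 10.0 gb mm [ 12.  -35.3 148.3] head -89.9 F gb [-1.5  0.6 -0.8] w 0.0
scene [('knob', array([ 0.027, -0.023,  0.12 ]), 0.6)]
side [('knob', array([ 0.036, -0.046,  0.163]), 0.94)]
```

View pics/d.png

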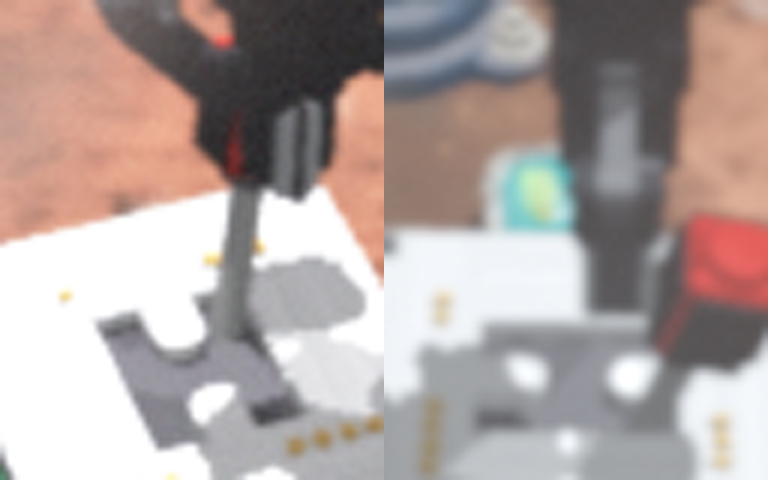

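The lever is now well forward in the far right slot, with the knob at (730,290) in the side half. No stop has been felt yet, so I'll push on in small steps.

```bash
python3 -m pendant '[[-1,0,-0.15,0,0,0,0],[-1,0,-0.15,0,0,0,0],[-1,0,0,0,0,0,0]]' >/dev/null && python3 st.py;  python3 -m pendant '[[-1,0,-0.1,0,0,0,0],[-1,0,-0.1,0,0,0,0],[-1,0,0,0,0,0,0]]' >/dev/null && python3 st.py
```

```text
t 10.45 gb mm [ 15.  -35.2 148.3] head -89.9 F gb [-1.8  0.1 -0.2] w 0.0
t 10.7 gb mm [ 16.5 -35.1 148.1] head -89.9 F gb [-4.3  0.2 -1. ] w -0.0
```

```bash
python3 -m pendant '[[-1,0,-0.1,0,0,0,0],[-1,0,0,0,0,0,0]]' >/dev/null && python3 st.py;  python3 -m pendant '[[-1,0,-0.1,0,0,0,0],[-1,0,0,0,0,0,0]]' >/dev/null && python3 st.py
```

```text
t 10.87 gb mm [ 17.2 -35.  148. ] head -89.9 F gb [-7.  -0.2 -0.9] w 0.0
t 11.03 gb mm [ 17.9 -34.9 147.9] head -89.9 F gb [-8.1 -0.  -1.5] w 0.0
```

```bash
python3 -m pendant '[[-1,0,-0.15,0,0,0,0],[-1,0,-0.1,0,0,0,0],[-1,0,0,0,0,0,0]]' >/dev/null && python3 st.py;  python3 -m pendant '[[-1,0,2,0,0,0,0],[-1,0,3,0,0,0,0],[-1,0,3,0,0,0,0],[-1,0,3,-2,0,0,0],[-1,0,3,-3,0,0,0],[-1,0,0,-3,0,0,0],[-1,0,0,0,0,0,0],[-1,0,0,0,0,0,0]]' >/dev/null && python3 st.py
python3 - <<'E'
from h import *
cs=[]
for n in ('scene','side'):
    p=r.capture(n); e=proj(p,[G[0],G[1],.14]).astype(int)
    cs.append(cv2.resize(p['color'][e[1]-70:e[1]+70,e[0]-64:e[0]+64,::-1],None,fx=3,fy=3,interpolation=cv2.INTER_CUBIC))
    print(n,[(q,(tog(d['xyz']) if q=='knob' else np.array(d['xyz'])).round(3),round(d['confidence'],2)) for q in('knob','screw_tin','chisel') for d in r.find_in(q,p)[:1]])
cv2.imwrite('pics/e.png',np.hstack(cs))
E
```

```text
t 11.28 gb mm [ 19.7 -34.7 147.6] head -89.9 F gb [-11.4  -0.4  -1. ] w 0.0
t 11.95 gb mm [-117.2  -36.3  229.6] head -90.0 F gb [-0.7  0.6 -0.4] w 0.01
scene [('knob', array([-0.145,  0.039,  0.002]), 0.75), ('screw_tin', array([ 0.483, -0.14 ,  0.02 ]), 0.76), ('chisel', array([ 0.43 , -0.435,  0.022]), 0.92)]
side [('knob', array([ 0.036, -0.046,  0.167]), 0.84), ('screw_tin', array([ 0.496, -0.116,  0.02 ]), 0.55), ('chisel', array([ 0.443, -0.45 ,  0.022]), 0.58)]
```

View pics/e.png

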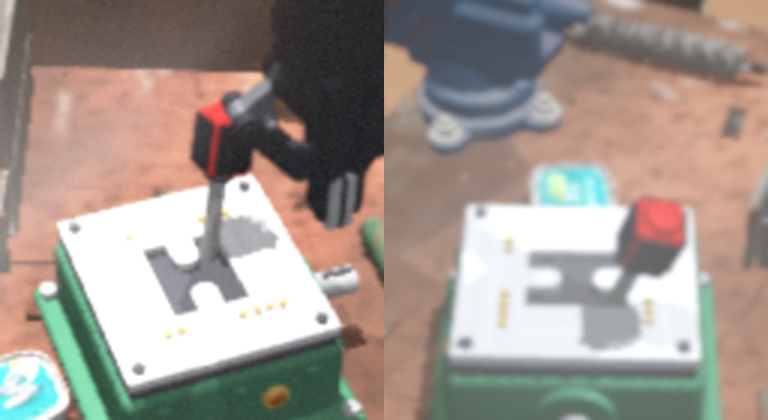

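The stick stands in the far right slot and the fingers are clear. One numeric check of the forward angle against the cap centre in the side half, at about (658,217).

```bash
python3 - <<'E'
from h import *
p=r.capture('side'); e=proj(p,[G[0],G[1],.14]).astype(int)
for f in(.22,.25,.29):
  for a in (.22,.24):
    print(f,a,[((proj(p,knob(f,a,(0,0,z)))-e+[64,70]+.5)*3+[384,0]).round() for z in(.023,-.015,-.077)])
p=r.capture('scene')
E
python3 st.py
```

```text
0.22 0.22 [array([645., 205.]), array([629., 243.]), array([605., 299.])]
0.22 0.24 [array([645., 210.]), array([629., 246.]), array([605., 301.])]
0.25 0.22 [array([654., 206.]), array([636., 244.]), array([609., 300.])]
0.25 0.24 [array([654., 211.]), array([636., 247.]), array([609., 302.])]
0.29 0.22 [array([666., 208.]), array([645., 245.]), array([614., 300.])]
0.29 0.24 [array([666., 213.]), array([645., 249.]), array([614., 302.])]
t 12.45 gb mm [-118.2  -35.2  227.4] head -89.9 F gb [ 0.6 -0.1 -0.1] w 0.0
```

```bash
python3 - <<'E'
from h import *
p=r.capture('side'); e=proj(p,[G[0],G[1],.14]).astype(int)
for f in (-.02,0,.02): print(f,((proj(p,knob(f,.22,(0,0,.023)))-e+[32,40]+.5)*6+[384,0]).round())
E
python3 -m pendant '[[-1,0,0,3,0,0,0],[-1,0,0,3,0,0,0],[-1,0,-2,2,0,0,0],[-1,0,-3,0,0,0,0],[-1,0,-3,0,0,0,0],[-1,0,-3,0,0,0,0],[-1,0,-1,0,0,0,0],[-1,0,-0.5,0,0,0,0],[-1,0,0,0,0,0,0]]' >/dev/null && python3 st.py;  python3 -m pendant '[[-1,0,-0.3,0,0,0,0],[-1,0,-0.2,0,0,0,0],[-1,0,0,0,0,0,0]]' >/dev/null && python3 st.py; python3 -m pendant '[[-1,0,-0.3,0,0,0,0],[-1,0,-0.2,0,0,0,0],[-1,0,0,0,0,0,0]]' >/dev/null && python3 st.py
```

```text
-0.02 [566. 218.]
0 [578. 218.]
0.02 [591. 218.]
t 13.25 gb mm [  7.  -35.  147.4] head -89.9 F gb [-1.3  0.2  0.2] w -0.0
t 13.5 gb mm [ 11.3 -35.3 147.9] head -90.0 F gb [ 0.2 -0.2 -0.3] w 0.0
t 13.75 gb mm [ 16.3 -35.1 147.6] head -89.9 F gb [-4.  -0.7 -0. ] w 0.0
```

The force at 16.3 mm matches the first push (about 4 N), so the lever is on its hard stop and hasn't moved back. One last firm press, then I'll back off and hand in.

```bash
python3 -m pendant '[[-1,0,-0.3,0,0,0,0],[-1,0,-0.3,0,0,0,0],[-1,0,0,0,0,0,0]]' >/dev/null && python3 st.py;  python3 -m pendant '[[-1,0,2,0,0,0,0],[-1,0,3,0,0,0,0],[-1,0,3,0,0,0,0],[-1,0,3,-2,0,0,0],[-1,0,3,-3,0,0,0],[-1,0,0,-3,0,0,0],[-1,0,0,0,0,0,0],[-1,0,0,0,0,0,0]]' >/dev/null && python3 st.py
python3 - <<'E'
from h import *
p=r.capture('side')
print([(q,(tog(d['xyz']) if q=='knob' else np.array(d['xyz'])).round(3),round(d['confidence'],2)) for q in('knob','screw_tin','chisel') for d in r.find_in(q,p)[:1]])
print(r.finish_job())
E
```

```text
t 14.0 gb mm [ 20.8 -34.6 146.9] head -89.9 F gb [-13.9  -1.7   1.2] w -0.0
t 14.67 gb mm [-116.1  -36.1  228.9] head -90.0 F gb [-0.1  0.3 -0.7] w 0.0
[('screw_tin', array([ 0.497, -0.115,  0.021]), 0.63), ('chisel', array([ 0.444, -0.45 ,  0.022]), 0.91)]
the job is handed in; nothing more can be done
None
```

The gearbox is in third gear, and I handed the job in at about 14.7 s with the fingers clear. The lever started in the left lane, about 0.10 rad forward. With the fingers shut, I pushed it back to neutral, across to the right, then forward into the far right slot, without gripping the knob.

**Checks that agree:**
- **Fully home:** the lever resisted with 11 to 14 N at the end, where about 2 N is enough to move it. When I backed off and pushed again, it resisted at the same place, so it had not moved back.
- **In the slot:** the last picture I viewed shows the stick in the far right slot with the fingers clear. I took it before the second push and did not view another.
- **Things around it:** the chisel was found within 2 mm of its starting position. The fingers never went below about 143 mm, well above everything on the bench.

**Checks that were unclear or failed:**
- **Forward angle:** the side picture read about 0.26 rad, slightly short of 0.29. I put this down to picture error and trusted the force readings.
- **Knob:** the network placed it wrongly in one of the scene views near the end and missed it in the last side view.
- **Tin:** its reading in the side view moved about 12 mm between start and end, probably because different parts of it were hidden each time.
- **Offcuts:** I did not measure the two metal offcuts.

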